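# Sort stray microscopy supplies back into their trays

### The job

Tidy up after the smear session: put each stray supply (two swab tubes, the small brown bottle and the cover slip box) into the empty front bay of the tray whose back bay already holds its own kind. Set them down, do not drop them: the tubes lying flat on the tray floor, not one on the other, the bottle standing, the box flat with its lid up. Leave the culture dish and the penlight where they are, and do not swing the arm into the wall cabinet that overhangs the back of the bench.

Things in the scene. Friction and masses are not known exactly. Their poses are not given: they have to be found in the camera images.
- swab_a_mid (a point): loose white plastic swab tube, closed, lying on the bench; 84 mm long along its y, 11 mm across (x and z), light. This point is its centre, half-way along and half-way up (5.5 mm above what it lies on). The two loose tubes are alike
- swab_b_mid (a point): loose white plastic swab tube, closed, lying on the bench; 84 mm long along its y, 11 mm across (x and z), light. This point is its centre, half-way along and half-way up (5.5 mm above what it lies on). The two loose tubes are alike
- bottle_mid (a point): loose small brown bottle with a black screw cap, standing; 60 mm high in all; round body 26 mm across up to 40 mm, tapering shoulder to 46 mm, cap 18 mm across above. This point is on its axis half-way up, 30 mm above its underside; z is up along the axis
- slip_box_mid (a point): loose little square plastic box of cover slips with a yellow lid, 32 x 32 mm (its x and y) x 17 mm high, lying lid up. This point is its centre, 8.5 mm above its underside
- tray_swab: fixed white tray, 180 mm (x, away from robot) x 110 mm (y) x 18 mm high, walls and floor 4 mm; origin under its centre, on the bench. Divider 16 mm high at x +32 to +36 mm: empty front bay (inside x -86 to +32, y -51 to +51, floor z 4 mm); back bay (to x +86) holds two swab tubes lying crosswise, fixed, up to 15 mm above the bench: the place for the swab tubes
- tray_bottle: fixed white tray, 180 mm (x, away from robot) x 110 mm (y) x 18 mm high, walls and floor 4 mm; origin under its centre, on the bench. Divider 16 mm high at x +32 to +36 mm: empty front bay (inside x -86 to +32, y -51 to +51, floor z 4 mm); back bay (to x +86) holds two small brown bottles standing, fixed, up to 64 mm above the bench: the place for the bottle
- tray_slip: fixed white tray, 180 mm (x, away from robot) x 110 mm (y) x 18 mm high, walls and floor 4 mm; origin under its centre, on the bench. Divider 16 mm high at x +32 to +36 mm: empty front bay (inside x -86 to +32, y -51 to +51, floor z 4 mm); back bay (to x +86) holds two cover slip boxes, fixed, up to 21 mm above the bench: the place for the cover slip box
- dish: bystander, loose: round flat clear culture dish with cover, 60 mm across, 14 mm high, among the stray things; belongs in no tray, leave it where it is. Origin at the centre of its underside
- penlight: bystander, loose: steel penlight with a brass tip lying on the bench at the right, 110 mm long (along its y), 14 mm thick; belongs in no tray, leave it where it is. Origin under its middle
There are look-alikes about, which are no part of the job. Of the things like the part that bears bottle_mid, leave any that is green or turquoise; of the rest the smaller one is meant.

How it is judged:
At the end, for the whole second after the job is handed in: Each thing is in the front bay of the tray stocked with its kind: its centre inside the bay (118 x 102 mm) and at most 4 mm higher than when resting on the bay floor; bottle and box upright within 0.15 rad; all at rest (under 0.02 m/s); dish and penlight not moved over 20 mm (x of swab_a_mid in the frame of tray_swab between -0.086 and 0.032 m and y of swab_a_mid in the frame of tray_swab between -0.051 and 0.051 m and z of each of swab_a_mid, swab_b_mid in the frame of tray_swab below 0.0135 m and linear speed of each of swab_a, swab_b, bottle, slip_box below 0.02 m/s and x of swab_b_mid in the frame of tray_swab between -0.086 and 0.032 m and y of swab_b_mid in the frame of tray_swab between -0.051 and 0.051 m and x of bottle_mid in the frame of tray_bottle between -0.086 and 0.032 m and y of bottle_mid in the frame of tray_bottle between -0.051 and 0.051 m and z of bottle_mid in the frame of tray_bottle below 0.038 m and angle between each of bottle_mid, slip_box_mid's own z axis and vertical below 0.15 rad and x of slip_box_mid in the frame of tray_slip between -0.086 and 0.032 m and y of slip_box_mid in the frame of tray_slip between -0.051 and 0.051 m and z of slip_box_mid in the frame of tray_slip below 0.0165 m); the robot touches nothing.
It fails at once if the culture dish is pushed more than 20 mm from where it stood (distance of dish from where it was at the start of the episode above 0.02 m).
It fails at once if the penlight is pushed more than 20 mm from where it stood (distance of penlight from where it was at the start of the episode above 0.02 m).
It fails at once if a supply is dropped: falling free of the fingers more than 40 mm above where it would rest on the bench ((height (world z) of swab_a_mid above 0.0455 m and contact force between swab_a and the fingers below 0.01 N and linear speed of swab_a above 0.35 m/s) or (height (world z) of swab_b_mid above 0.0455 m and contact force between swab_b and the fingers below 0.01 N and linear speed of swab_b above 0.35 m/s) or (height (world z) of bottle_mid above 0.07 m and contact force between bottle and the fingers below 0.01 N and linear speed of bottle above 0.35 m/s) or (height (world z) of slip_box_mid above 0.0485 m and contact force between slip_box and the fingers below 0.01 N and linear speed of slip_box above 0.35 m/s)).
It also fails if it takes over 112 s, if anything falls off the work surface, if the arm or the gripper's body presses on something with over 40 N, if the wrist force passes 120 N, or if a joint passes its speed limit or range.

### The arm

A 6-joint arm with a two-finger parallel gripper is mounted at the origin on a cart in front of the work surface, level with it; the furniture and walls round the work are solid. World frame = base frame: x ahead of the robot, y to its left, z up, the work surface at z = 0. Lengths are in m, angles in rad, forces in N, time in s.
With the tool pointing down it reaches from about 0.25 to 0.775 m from the base axis. Payload 4 kg.
Tool frame: the origin (TCP) lies at the very end of the fingers, on their centre line; the grasp point (between the pads) lies 19 mm behind it; z points along the fingers, y is the line along which they close (so a half turn about z gives the same grasp; the last joint's range is limited). The gripper opens to 94 mm and grips with 3 to 60 N. Pads are 16 mm wide; open, the fingers measure 119 mm over their backs; the gripper's body (75 mm by 177 mm) begins 78 mm behind the grasp point.
Start: joints at [-1.244, 0.087, 1.371, -0, 1.684, -0.103], TCP at [0.229, -0.5, 0.206] pointing down, gripper open.
Joint ranges: [-3.1, 3.1], [-0.76, 2.03], [0.27, 2.55], [-1.08, 4.22], [0.17, 2.65], [-2.57, 2.57]. Speed limits (rad/s): [2.79, 2.79, 3.14, 3.14, 3.14, 3.14].

### API

Orientations are given as [roll, pitch, yaw] about the fixed x, y, z axes, in that order (R = Rz(yaw) Ry(pitch) Rx(roll)).
In Python, from bench import robot gives the robot as it stands. The module is installed in compiled form; this text tells all that it offers.
- The arm moves only by the tool move_arm, never from a script. Its argument "deltas" is one flat list of numbers, 7 for each row, row after row: the turn, a rotation vector about the tool's x, y, z in rad, then the shift along the tool's x, y, z in cm, then the closure, from -1 (fully open) to 1 (shut). A call has 1 to 8 rows; each row is the pose to reach, as a shift and turn from the pose commanded when the call began, along the tool's axes at that moment; what a row does not reach only later rows make up. A row lasts 1/10 s, in which the tool goes at most 50 mm and 8.59 degrees, less where a joint would pass 70% of its speed; a pose out of reach is approached as far as the arm can. A call with a gripper value outside its range is refused whole. The fingers move at their own pace and stop on an object; the grip force is fixed at half the most. Time passes only in rows, so rows that repeat a pose let the fingers close. It gives the time, the measured TCP pose, the force, the opening and the grip force at its end, in the units of the state.
- robot.get_obs(): the state, without advancing time (a new reading comes with each control period).
- robot.snapshot(name): name is "side" or "top" or "wrist"; returns a dict with "image" (480x640x3 uint8, red, green, blue), "depth" (480x640 float32, m along the optical axis (not along the pixel's ray), 0 where there is no reading), "fov_y" (degrees; the focal length in pixels is half the picture's height over the tangent of half this angle, whatever the lens; pixels are square), "cx", "cy" (the principal point, pixels), "origin" and "orientation" of the camera in the world; the wrist camera has in their place "T_tool_cam" (4x4, takes a point from camera to tool coordinates, whose origin is the TCP and whose axes are the flange's). Camera axes: x right, y up, looking along -z (the intrinsics and any distortion apply to the point x, -y, -z); pixel columns grow to the right and rows downward; lengths in m; the calibration is good to about 2 mm. A picture is of the moment at which its call begins: read the wrist's pose just before it.
- robot.close_job(): hands the job in; it is judged then, once.
The state is a dict: "time": time; "joint_positions": joint angles; "qvel": joint speeds; "joint_torque": joint torques, N m; "tool_pos": TCP position; "ee_rot": TCP orientation; "wrist_force": force on the tool from outside, world axes, zero at the start; "wrist_torque": the same for the moment, N m; "width": finger opening in m; "finger_force": force on a finger pad.
Only numpy, scipy, OpenCV 4.12 (cv2) and the standard library are available. Lean on these libraries where they do the work, as an engineer would, in place of code of your own. Each camera call takes 0.05 s, during which the arm holds its last target. There are 200 camera calls.

## Working session

There is one attempt and no reset: what is moved stays moved. The work goes in short steps, Python scripts to look and compute and a tool call to move; the robot and the scene stay as the last step left them, time stands still between calls to the robot, and variables do not carry over. Pictures are saved under pics/ and viewed, at most 14 in all, crops included, and the job is handed in when it is done.

Besides the shell and the picture viewer there is one more tool, called after "Request:" by a JSON object that holds its "method" and its "body", one argument or row to a line. move_arm: Moves the arm, as the interface text tells. Its arguments: {"type":"object","properties":{"deltas":{"type":"array","items":{"type":"number"}}},"required":["deltas"]}

```bash
mkdir -p pics; cat > h.py <<'E'
import numpy as np, cv2
from scipy.spatial.transform import Rotation as R
from bench import robot
def snap(n,name):
    o=robot.get_obs(); s=robot.snapshot(n)
    cv2.imwrite(f'pics/{name}.png',s['image'][:,:,::-1])
    np.savez(f'pics/{name}.npz',**{k:v for k,v in s.items()},tp=o['tool_pos'],er=o['ee_rot'],kind=n)
    return s
def cloud(name):
    s=np.load(f'pics/{name}.npz'); d=s['depth'].astype(float); f=240/np.tan(np.radians(float(s['fov_y']))/2)
    v,u=np.mgrid[0:480,0:640]
    P=np.stack([(u-s['cx'])/f*d,-(v-s['cy'])/f*d,-d],-1)
    if str(s['kind'])=='wrist':
        T=s['T_tool_cam'];P=P@T[:3,:3].T+T[:3,3]; P=P@R.from_euler('xyz',s['er']).as_matrix().T+s['tp']
    else:
        o=s['orientation']; M=R.from_euler('xyz',o).as_matrix() if np.size(o)==3 else np.array(o)
        P=P@M.T+s['origin']
    P[d==0]=np.nan
    return P,s['image']
E
python3 - <<'E'
from h import *
for n in ('top','side'):
    s=snap(n,n); print({k:v for k,v in s.items() if k not in('image','depth')})
print(robot.get_obs())
E
```

```text
{'fov_y': 45.48550696126816, 'cx': 314.07462341395694, 'cy': 243.3866657134714, 'origin': array([ 0.18975234, -0.03929411,  1.44082806]), 'orientation': array([ 0.18363042, -0.00277118, -1.58408226])}
{'fov_y': 51.13406819143694, 'cx': 323.1174567775347, 'cy': 246.57075841316973, 'origin': array([ 0.28305584, -0.91328647,  0.85028403]), 'orientation': array([ 0.83963692,  0.02233492, -0.22051315])}
{'time': 0.1, 'joint_positions': array([-1.24409697e+00,  8.79042828e-02,  1.37205639e+00, -1.96252506e-05,
        1.68360452e+00, -1.03082701e-01]), 'qvel': array([-0.0003841 , -0.00096253, -0.00339636, -0.00011549, -0.00097952,
        0.00018586]), 'joint_torque': array([ 1.83315758e-03, -3.41253304e+01, -3.03302658e+01,  7.19784200e-02,
        3.04274890e-02, -9.93321282e-05]), 'tool_pos': array([ 0.22901334, -0.49952496,  0.20443226]), 'ee_rot': array([-3.13962858e+00, -1.83573019e-04,  4.29779689e-01]), 'wrist_force': array([-0.02954432,  0.82800269, -0.04806271]), 'wrist_torque': array([ 0.02448821, -0.00614765,  0.02413374]), 'finger_force': 0.0, 'width': 0.09397511501166257}
```

View pics/top.png

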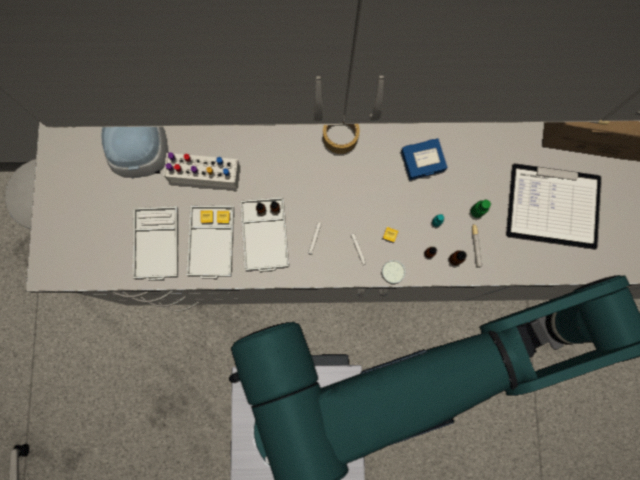

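View pics/side.png

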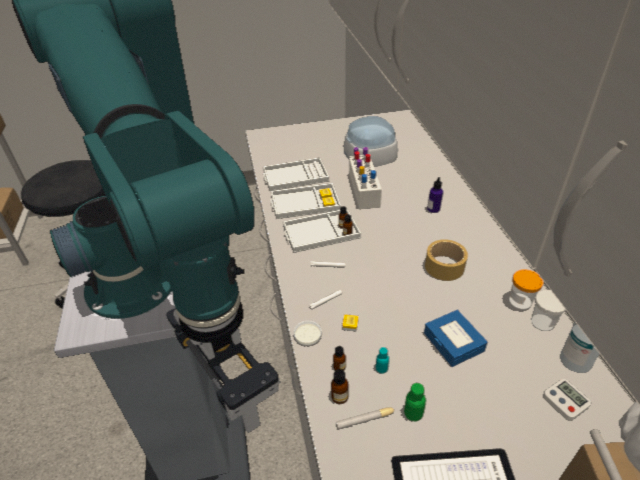

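The top view shows trays at (155,242) for swabs, (211,241) for slips and (265,235) for bottles. The tubes are at (314,238) and (358,249), the box at (390,235) and the small brown bottle at (430,253). The larger brown bottle at (457,258) is a look-alike. The dish is at (393,272) and the penlight at (477,245).

```bash
python3 - <<'E'
from h import *
P,im=cloud('top')
f=np.round
Z=P[...,2]
print('cab edge',f(P[115,320],3),f(P[60,300],3),'bench',f(P[200,345],3), f(P[283,345],3))
for n,(u,v,r,t) in dict(swL=(314,238,20,.005),swR=(358,249,20,.005),box=(390,235,11,.006),bot=(430,253,9,.006),big=(457,258,11,.006),teal=(438,221,9,.006),dish=(393,272,15,.006),pen=(477,245,25,.006)).items():
    Q=P[v-r:v+r+1,u-r:u+r+1].reshape(-1,3); C=im[v-r:v+r+1,u-r:u+r+1].reshape(-1,3).astype(int)
    m=(Q[:,2]>t)
    q=Q[m]; c=q.mean(0); w,V=np.linalg.eigh(np.cov(q[:,:2].T)); mr=cv2.minAreaRect(q[:,:2].astype(np.float32)*1000)
    print(n,m.sum(),'mid',f((np.percentile(q,2,0)+np.percentile(q,98,0))/2,3),f(c,3),'zmax',f(q[:,2].max(),3),'ang',f(np.degrees(np.arctan2(V[1,1],V[0,1])),1),'rect',[f(x,1) for x in (mr[0][0],mr[0][1],*mr[1],mr[2])],'bench z',f(np.median(Q[~m,2]),4))
for n,(u,v) in dict(sw=(155,242),sl=(211,241),bo=(265,235)).items():
    r=25;h=40
    Q=P[v-h:v+h+1,u-r:u+r+1].reshape(-1,3); q=Q[(Q[:,2]>.011)&(Q[:,2]<.03)]
    mr=cv2.minAreaRect(q[:,:2].astype(np.float32)*1000); print(n,[f(x,1) for x in (mr[0][0],mr[0][1],*mr[1],mr[2])], f(np.median(P[v-5:v+20,u-8:u+8,2]),3))
E
```

```text
cab edge [ 0.561 -0.056  0.572] [ 0.594 -0.027  0.689] bench [ 0.57  -0.128  0.004] [ 0.355 -0.124 -0.001]
swL 230 mid [ 0.472 -0.049  0.01 ] [ 0.473 -0.049  0.008] zmax 0.018 ang 157.3 rect [np.float64(470.9), np.float64(-46.8), np.float64(102.2), np.float64(104.0), np.float64(88.9)] bench z nan
swR 227 mid [ 0.438 -0.159  0.01 ] [ 0.44  -0.158  0.008] zmax 0.018 ang -155.6 rect [np.float64(438.5), np.float64(-159.5), np.float64(100.7), np.float64(103.8), np.float64(86.7)] bench z nan
box 172 mid [ 0.476 -0.241  0.015] [ 0.475 -0.241  0.016] zmax 0.024 ang 128.3 rect [np.float64(475.2), np.float64(-241.6), np.float64(52.5), np.float64(51.4), np.float64(4.7)] bench z -0.0001
bot 114 mid [ 0.426 -0.337  0.036] [ 0.424 -0.335  0.041] zmax 0.064 ang -135.8 rect [np.float64(425.7), np.float64(-336.7), np.float64(25.5), np.float64(21.1), np.float64(34.5)] bench z nan
big 217 mid [ 0.412 -0.403  0.043] [ 0.408 -0.399  0.049] zmax 0.083 ang -143.9 rect [np.float64(413.7), np.float64(-409.1), np.float64(55.0), np.float64(48.1), np.float64(76.2)] bench z nan
teal 123 mid [ 0.507 -0.361  0.035] [ 0.505 -0.359  0.041] zmax 0.065 ang -169.0 rect [np.float64(508.6), np.float64(-361.5), np.float64(24.8), np.float64(50.8), np.float64(44.0)] bench z -0.0
dish 455 mid [ 0.382 -0.245  0.014] [ 0.381 -0.245  0.014] zmax 0.025 ang 106.0 rect [np.float64(381.4), np.float64(-239.6), np.float64(71.4), np.float64(65.5), np.float64(80.0)] bench z nan
pen 470 mid [ 0.446 -0.448  0.043] [ 0.431 -0.436  0.029] zmax 0.083 ang 134.2 rect [np.float64(445.6), np.float64(-462.5), np.float64(134.1), np.float64(131.1), np.float64(79.6)] bench z nan
sw [np.float64(461.0), np.float64(354.6), np.float64(186.4), np.float64(111.7), np.float64(1.8)] nan
sl [np.float64(463.7), np.float64(215.4), np.float64(111.8), np.float64(183.9), np.float64(88.5)] nan
bo [np.float64(480.4), np.float64(79.1), np.float64(186.8), np.float64(110.1), np.float64(4.4)] 0.005
```

Request:
{"method": "move_arm", "body": {
  "deltas": [0,0,0,24.7,-12.9,-9.6,-1,0,0,0,24.7,-12.9,-9.6,-1,0,0,0,24.7,-12.9,-9.6,-1,0,0,0,24.7,-12.9,-9.6,-1,0,0,0,24.7,-12.9,-9.6,-1,0,0,0,24.7,-12.9,-9.6,-1,0,0,0,24.7,-12.9,-9.6,-1,0,0,0,24.7,-12.9,-9.6,-1]
}}

```text
time: 0.9
tool_pos: [0.4003, -0.2793, 0.3014]
ee_rot: [3.141, 0.001, 0.432]
wrist_force: [-1.4, -0.3, -0.1]
width: 0.0939
finger_force: 0.0
```

```bash
cat >> h.py <<'E'
def rel(xyz,yaw):
    "shift/turn (one move_arm row) from the measured pose to a tool-down pose"
    o=robot.get_obs(); M=R.from_euler('xyz',o['ee_rot']); D=R.from_euler('xyz',[np.pi,0,yaw])
    return np.round((M.inv()*D).as_rotvec(),3), np.round(M.inv().apply(np.array(xyz)-o['tool_pos'])*100,2)
E
python3 - <<'E'
from h import *
s=snap('wrist','w1'); o=robot.get_obs(); print(o['tool_pos'],o['ee_rot'],o['joint_positions'],o['time']); print(s['T_tool_cam'].round(3),s['fov_y'])
P,im=cloud('w1'); 
for v,u in [(60,60),(60,580),(420,60),(420,580),(240,320)]: print(v,u,P[v,u].round(3))
E
```

```text
[ 0.39961466 -0.27991261  0.30068842] [-3.14079214e+00  1.16124561e-03  4.30011180e-01] [-7.26765968e-01 -4.96979813e-02  1.32290150e+00 -7.75453013e-04
  1.86958908e+00  4.13791821e-01] 0.95
[[-0.     0.97   0.241  0.068]
 [ 1.     0.     0.    -0.   ]
 [ 0.     0.241 -0.97  -0.18 ]
 [ 0.     0.     0.     1.   ]] 63.92181590072228
60 60 [0.422 0.059 0.004]
60 580 [ 0.673 -0.483  0.   ]
420 60 [ 0.397 -0.227  0.42 ]
420 580 [ 0.437 -0.315  0.42 ]
240 320 [ 0.353 -0.3    0.001]
```

View pics/w1.png

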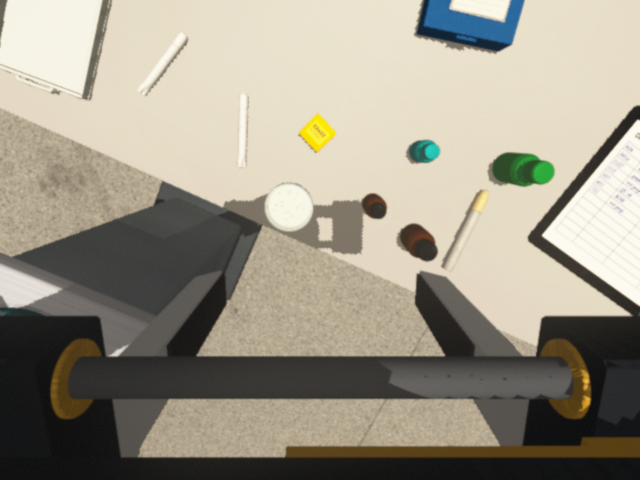

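The wrist view shows tubes at (164,64) and (242,130), the yellow box at (317,132), the small bottle at (374,205), the big brown one at (419,241), the dish at (289,206) and the penlight at (466,228). I'll segment these by colour and intersect the rays with the known heights.

```bash
cat >> h.py <<'E'
def rays(name,uv,z):
    s=np.load(f'pics/{name}.npz'); f=240/np.tan(np.radians(float(s['fov_y']))/2)
    uv=np.asarray(uv,float); d=np.stack([(uv[:,0]-s['cx'])/f,-(uv[:,1]-s['cy'])/f,-np.ones(len(uv))],-1)
    if str(s['kind'])=='wrist':
        T=s['T_tool_cam']; M=R.from_euler('xyz',s['er']).as_matrix(); o=M@T[:3,3]+s['tp']; d=d@(M@T[:3,:3]).T
    else: o=s['origin']; d=d@R.from_euler('xyz',s['orientation']).as_matrix().T
    return o+d*((z-o[2])/d[:,2])[:,None]
def blob(name,mask,u,v,r,z):
    m=np.zeros_like(mask,np.uint8); m[max(v-r,0):v+r+1,max(u-r,0):u+r+1]=mask[max(v-r,0):v+r+1,max(u-r,0):u+r+1]
    n,l,st,c=cv2.connectedComponentsWithStats(m); k=1+np.argmax(st[1:,4]); y,x=np.nonzero(l==k)
    q=rays(name,np.c_[x,y],z)[:,:2]*1000; mr=cv2.minAreaRect(q.astype(np.float32))
    w,V=np.linalg.eigh(np.cov(q.T))
    print(len(x),'mean',q.mean(0).round(1),'rect',np.round([*mr[0],*mr[1],mr[2]],1),'axis deg',np.degrees(np.arctan2(V[1,1],V[0,1])).round(1))
E
python3 - <<'E'
from h import *
im=cv2.imread('pics/w1.png').astype(int); b,g,r=im[...,0],im[...,1],im[...,2]
white=((r-b)<14)&(r>170)
print(im[64,164],im[130,242],im[150,200])
blob('w1',white,164,64,40,.007); blob('w1',white,242,130,42,.007)
blob('w1',(r-b>100),317,132,30,.0165)
dark=(r<110)&(r-b>8)
P,_=cloud('w1')
for n,u,v,rr in (('bot',374,205,15),('big',419,241,22),('dish',289,206,28),('teal',424,151,20)):
    q=P[v-rr:v+rr,u-rr:u+rr].reshape(-1,3); q=q[q[:,2]>.005]; t=q[q[:,2]>q[:,2].max()-.012]
    print(n,q[:,2].max().round(3),'all',((q.min(0)+q.max(0))/2).round(3),'top',t.mean(0).round(3),((t.min(0)+t.max(0))/2).round(3), np.ptp(t,0).round(3))
E
```

```text
[217 233 240] [239 249 251] [199 219 229]
51 mean [474.6 -49.8] rect [471.2 -48.6   2.5  39.8  72.4] axis deg 162.8
28 mean [ 468.  -147.9] rect [ 467.4 -147.9   13.4    3.1   13.5] axis deg -160.5
789 mean [ 472.5 -241.5] rect [ 472.5 -241.5   31.6   32.2   69. ] axis deg -145.2
bot 0.062 all [ 0.425 -0.338  0.034] top [ 0.424 -0.339  0.06 ] [ 0.424 -0.339  0.056] [0.017 0.017 0.012]
big 0.08 all [ 0.409 -0.404  0.042] top [ 0.409 -0.403  0.077] [ 0.408 -0.405  0.074] [0.022 0.022 0.012]
dish 0.018 all [ 0.378 -0.247  0.012] top [ 0.379 -0.247  0.015] [ 0.378 -0.247  0.013] [0.059 0.059 0.011]
teal 0.062 all [ 0.505 -0.361  0.034] top [ 0.505 -0.361  0.059] [ 0.506 -0.362  0.056] [0.017 0.017 0.012]
```

```bash
python3 - <<'E'
from h import *
print(rel([.424,-.339,.12],1.5))
P,_=cloud('w1')
for n,u,v,rr in (('L',164,64,36),('R',242,130,42)):
    q=P[v-rr:v+rr,u-rr:u+rr].reshape(-1,3); q=q[(q[:,2]>.006)&(q[:,2]<.014)]
    c=np.median(q[:,:2],0); q=q[np.linalg.norm(q[:,:2]-c,axis=1)<.06]
    w,V=np.linalg.eigh(np.cov(q[:,:2].T)); a=V[:,1]*np.sign(V[0,1]); t=(q[:,:2]-q[:,:2].mean(0))
    al=t@a; print(n,len(q),q.mean(0).round(4),'ext',np.ptp(al).round(3),'mid',(q[:,:2].mean(0)+a*(al.min()+al.max())/2).round(4),'ang',np.arctan2(a[1],a[0]).round(3),'wid',(t@V[:,0]).std().round(4))
E
```

```text
(array([-1.00e-03,  1.00e-03, -1.07e+00]), array([-0.23,  6.4 , 18.06]))
L 747 [ 0.4684 -0.0508  0.01  ] ext 0.084 mid [ 0.4676 -0.0506] ang -0.31 wid 0.0028
R 632 [ 0.4387 -0.1602  0.0102] ext 0.083 mid [ 0.438  -0.1604] ang 0.354 wid 0.0029
```

Request:
{"method": "move_arm", "body": {
  "deltas": [0,0,-1.07,-0.2,6.4,18,-1,0,0,-1.07,-0.2,6.4,18,-1,0,0,-1.07,-0.2,6.4,18,-1,0,0,-1.07,-0.2,6.4,18,0,0,0,-1.07,-0.2,6.4,18,0,0,0,-1.07,-0.2,6.4,18,0,0,0,-1.07,-0.2,6.4,18,0,0,0,-1.07,-0.2,6.4,18,0]
}}

```text
time: 1.75
tool_pos: [0.4229, -0.3399, 0.1199]
ee_rot: [-3.139, -0.001, 1.497]
wrist_force: [0.2, 1.2, 0.1]
width: 0.0574
finger_force: 0.0
```

```bash
python3 - <<'E'
from h import *
s=snap('wrist','w2'); o=robot.get_obs(); print(o['tool_pos'],o['ee_rot'],o['width'],o['joint_positions'])
P,im=cloud('w2'); m=(np.abs(P[...,0]-.424)<.03)&(np.abs(P[...,1]+.339)<.03)&(P[...,2]>.048)&(P[...,2]<.075)
q=P[m]; print(len(q), q.mean(0).round(4), ((q.min(0)+q.max(0))/2).round(4), np.ptp(q,0)) if m.any() else print('none')
print(rel([.424,-.339,.011],1.5))
E
```

```text
[ 0.42326043 -0.33972983  0.12026092] [-3.13972381e+00 -1.11412020e-03  1.49613508e+00] 0.053318508003425094 [-7.80593473e-01  1.05071086e-01  1.52114238e+00 -3.65065974e-04
  1.51752418e+00 -7.05913442e-01]
606 [ 0.424  -0.3379  0.0591] [ 0.4241 -0.339   0.0551] [0.01701329 0.0174182  0.01380393]
(array([-0.002, -0.001, -0.004]), array([ 0.07,  0.09, 10.93]))
```

View pics/w2.png

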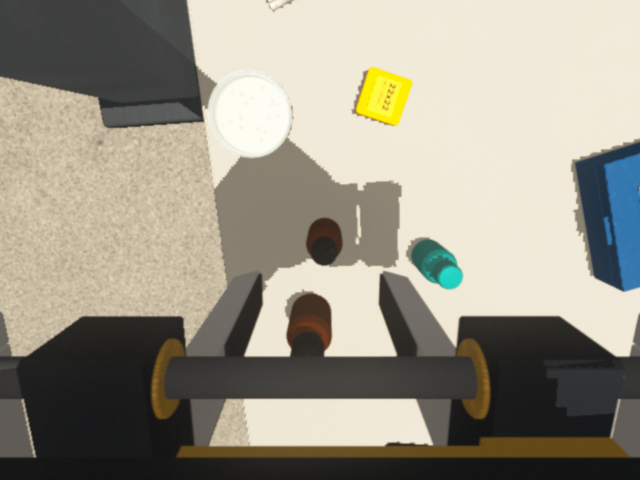

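The small bottle at (324,242) lies between the finger lanes, and the big one is behind at (310,325). I'll descend and close.

Request:
{"method": "move_arm", "body": {
  "deltas": [0,0,0,0.1,0.1,4,0,0,0,0,0.1,0.1,8,0,0,0,0,0.1,0.1,10.9,0,0,0,0,0.1,0.1,10.9,0,0,0,0,0.1,0.1,10.9,1,0,0,0,0.1,0.1,10.9,1,0,0,0,0.1,0.1,10.9,1,0,0,0,0.1,0.1,10.9,1]
}}

```text
time: 2.6
tool_pos: [0.427, -0.3393, 0.0149]
ee_rot: [3.138, 0.003, 1.499]
wrist_force: [-0.8, -0.8, 4.1]
width: 0.0252
finger_force: 30.0
```

Request:
{"method": "move_arm", "body": {
  "deltas": [0,0,0,0,0,0,1,0,0,0,0,0,0,1]
}}

```text
time: 2.8
tool_pos: [0.427, -0.3393, 0.0148]
ee_rot: [3.139, 0.003, 1.5]
wrist_force: [-1.1, -0.5, 6.2]
width: 0.0249
finger_force: 30.0
```

Request:
{"method": "move_arm", "body": {
  "deltas": [0,0,0,0,0,-3,1,0,0,0,0,0,-7,1,0,0,0,0,0,-11,1,0,0,0,0,0,-11,1]
}}

```text
time: 3.2
tool_pos: [0.429, -0.3406, 0.13]
ee_rot: [3.131, 0.009, 1.5]
wrist_force: [1.4, 0.7, 0.4]
width: 0.0246
finger_force: 30.0
```

Request:
{"method": "move_arm", "body": {
  "deltas": [0,0,0,3.5,0,0,1,0,0,0,8,0,0,1,0,0,0,12.5,-0.2,0,1,0,0,0,17,-0.4,0,1,0,0,0,21,-0.6,0,1,0,0,0,24,-0.6,0,1,0,0,0,27,-0.6,0,1,0,0,0,27,-0.6,0,1]
}}

```text
time: 4.0
tool_pos: [0.4385, -0.065, 0.1217]
ee_rot: [-3.141, -0.002, 1.504]
wrist_force: [0.5, -0.5, -0.3]
width: 0.0246
finger_force: 30.0
```

```bash
python3 - <<'E'
from h import *
snap('wrist','w3'); o=robot.get_obs(); print(o['time'],o['tool_pos'],o['ee_rot'],o['width'],o['finger_force'])
P,im=cloud('w3')
print('see',np.nanmin(P[:300,...,1]),np.nanmax(P[:300,...,1]))
for n,c in (('bo',(.48,.079)),('sl',(.464,.215))):
    m=(np.abs(P[...,0]-c[0])<.12)&(np.abs(P[...,1]-c[1])<.066)&(P[...,2]>.013)&(P[...,2]<.022); q=P[m][:,:2]*1000
    print(n,len(q),cv2.minAreaRect(q.astype(np.float32))) if len(q)>20 else print(n,len(q))
E
```

```text
4.05 [ 0.43860225 -0.06676376  0.12180275] [-3.14073432e+00  3.08575178e-05  1.50312978e+00] 0.02505927145919513 29.999860530499518
see -0.46990944969548687 0.4563905677921085
bo 4478 ((478.1336975097656, 65.1944580078125), (186.5863037109375, 82.90019226074219), 4.058640956878662)
sl 0
```

View pics/w3.png

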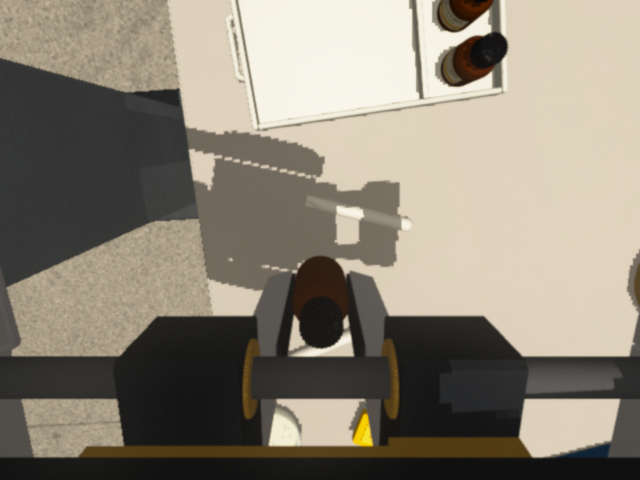

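The bottle is held, at (321,290). The bottle tray's front bay is ahead, with its near corner at (258,128) and its divider at about x=420.

Request:
{"method": "move_arm", "body": {
  "deltas": [0,0,0,4,0,0,1,0,0,0,8.5,0.1,0,1,0,0,0,12,0.1,0,1,0,0,0,14.4,0.2,0,1,0,0,0,14.4,0.2,3.5,1,0,0,0,14.4,0.2,6.5,1,0,0,0,14.4,0.2,8,1,0,0,0,14.4,0.2,8,1]
}}

```text
time: 4.85
tool_pos: [0.4488, 0.0742, 0.0392]
ee_rot: [-3.135, 0.001, 1.499]
wrist_force: [-0.2, 0.3, 0.1]
width: 0.025
finger_force: 30.0
```

```bash
python3 - <<'E'
from h import *
print(rel([.45,.077,.0185],1.503),robot.get_obs()['tool_pos'],robot.get_obs()['ee_rot'])
E
```

```text
(array([-0.007,  0.001, -0.004]), array([0.3 , 0.11, 2.06])) [0.44883837 0.07415342 0.03915905] [-3.13469777e+00  1.38953440e-03  1.49851604e+00]
```

Request:
{"method": "move_arm", "body": {
  "deltas": [0,0,0,0.2,0,1.2,1,0,0,0,0.2,0,1.7,1,0,0,0,0.2,0,2.0,1,0,0,0,0.2,0,2.1,1,0,0,0,0.2,0,2.1,1,0,0,0,0.2,0,2.1,1]
}}

```text
time: 5.45
tool_pos: [0.4518, 0.0774, 0.022]
ee_rot: [3.14, -0.0, 1.5]
wrist_force: [-0.4, 0.6, -0.7]
width: 0.0247
finger_force: 30.0
```

Request:
{"method": "move_arm", "body": {
  "deltas": [0,0,0,0,0,0.15,1,0,0,0,0,0,0.3,1,0,0,0,0,0,0.3,1,0,0,0,0,0,0.3,1]
}}

```text
time: 5.85
tool_pos: [0.4517, 0.0774, 0.0189]
ee_rot: [3.141, 0.0, 1.5]
wrist_force: [-0.2, -0.3, 2.5]
width: 0.025
finger_force: 30.0
```

Request:
{"method": "move_arm", "body": {
  "deltas": [0,0,0,0,0,0,0,0,0,0,0,0,0,0,0,0,0,0,0,0,0,0,0,0,0,0,0,0,0,0,0,0,0,-3,0,0,0,0,0,0,-7,0,0,0,0,0,0,-12,0,0,0,0,0,0,-12,0]
}}

```text
time: 6.65
tool_pos: [0.4561, 0.0776, 0.1464]
ee_rot: [3.127, -0.002, 1.5]
wrist_force: [0.6, -0.1, -0.2]
width: 0.047
finger_force: 0.0
```

```bash
python3 - <<'E'
from h import *
s=snap('top','t2'); P,im=cloud('t2')
print(robot.get_obs()['width'])
m=(np.abs(P[...,0]-.452)<.03)&(np.abs(P[...,1]-.077)<.03)&(P[...,2]>.03)&(P[...,2]<.08); q=P[m]
print(len(q), q.min(0) , q.max(0)) if len(q) else 0
print(rel([.455,-.02,.2],.7))
E
```

```text
0.047286256124131586
(array([ 0.008, -0.005,  0.8  ]), array([-9.71,  0.82, -5.73]))
```

```bash
python3 - <<'E'
from h import *
print(rel([.468,-.0507,.16],2.83),robot.get_obs()['tool_pos'])
E
```

```text
(array([ 0.008,  0.005, -1.33 ]), array([-12.69,   2.3 ,  -1.71])) [0.45419916 0.07749475 0.14276815]
```

Request:
{"method": "move_arm", "body": {
  "deltas": [0,0,-1.33,-12.7,2.3,-1.7,0,0,0,-1.33,-12.7,2.3,-1.7,0,0,0,-1.33,-12.7,2.3,-1.7,0,0,0,-1.33,-12.7,2.3,-1.7,0,0,0,-1.33,-12.7,2.3,-1.7,0,0,0,-1.33,-12.7,2.3,-1.7,0,0,0,-1.33,-12.7,2.3,-1.7,0.3,0,0,-1.33,-12.7,2.3,-1.7,0.3]
}}

```text
time: 7.5
tool_pos: [0.4643, -0.0509, 0.1533]
ee_rot: [-3.141, -0.003, 2.648]
wrist_force: [0.6, -0.1, -0.0]
width: 0.0349
finger_force: 0.0
```

Request:
{"method": "move_arm", "body": {
  "deltas": [0,0,-0.15,0,0,0,0.3,0,0,-0.15,0,0,0,0.3,0,0,-0.15,0,0,0,0.3]
}}

```text
time: 7.8
tool_pos: [0.4647, -0.0508, 0.1541]
ee_rot: [-3.141, -0.002, 2.789]
wrist_force: [-0.1, -0.4, -0.9]
width: 0.0327
finger_force: 0.0
```

```bash
cat >> h.py <<'E'
def tube(name,c):
    P,_=cloud(name); q=P.reshape(-1,3); q=q[(np.hypot(q[:,0]-c[0],q[:,1]-c[1])<.06)&(q[:,2]>.006)&(q[:,2]<.016)]
    w,V=np.linalg.eigh(np.cov(q[:,:2].T)); a=V[:,1]; t=q[:,:2]-q[:,:2].mean(0); al=t@a
    print(len(q),'ext',np.ptp(al).round(3),'mid',(q[:,:2].mean(0)+a*(al.min()+al.max())/2).round(4),'ang',(np.arctan2(a[1],a[0])%np.pi).round(3))
E
python3 - <<'E'
from h import *
snap('wrist','w4');o=robot.get_obs(); print(o['tool_pos'],o['ee_rot'],o['joint_positions'],o['width']); tube('w4',(.468,-.0507)); print(rel([.468,-.0507,.03],2.83))
E
```

```text
[ 0.46483313 -0.05083919  0.15442412] [-3.14131057e+00 -1.76588970e-03  2.78950229e+00] [-2.30228366e-01 -8.04916904e-02  1.64007139e+00 -6.53330258e-05
  1.58380004e+00 -1.44893537e+00] 0.03305674553804526
1099 ext 0.084 mid [ 0.4675 -0.0488] ang 2.834
(array([-0.   , -0.002, -0.04 ]), array([-0.31,  0.13, 12.44]))
```

View pics/w4.png

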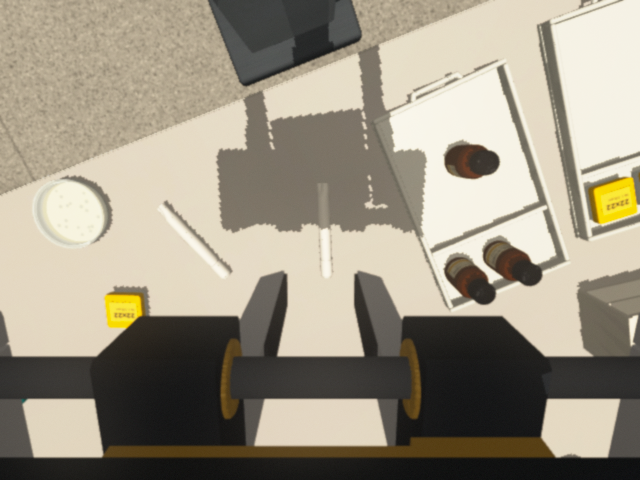

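The bottle stands in its bay at (470,160). The tube at (323,230) is centred between the fingers and is ready to pick.

Request:
{"method": "move_arm", "body": {
  "deltas": [0,0,-0.04,-0.2,0.2,4.5,0.3,0,0,-0.04,-0.2,0.2,9,0.3,0,0,-0.04,-0.2,0.2,12.5,0.3,0,0,-0.04,-0.2,0.2,14,0.3,0,0,-0.04,-0.2,0.2,14.2,0.3,0,0,-0.04,-0.2,0.2,14.2,0.3]
}}

```text
time: 8.45
tool_pos: [0.4679, -0.0498, 0.0134]
ee_rot: [-3.142, -0.0, 2.831]
wrist_force: [-0.0, -0.6, -0.5]
width: 0.0327
finger_force: 0.0
```

Request:
{"method": "move_arm", "body": {
  "deltas": [0,0,0,0,0,0.6,0.3,0,0,0,0,0,1.0,0.3,0,0,0,0,0,1.0,1,0,0,0,0,0,1.0,1,0,0,0,0,0,1.0,1,0,0,0,0,0,1.0,1,0,0,0,0,0,1.0,1]
}}

```text
time: 9.15
tool_pos: [0.4682, -0.0498, 0.0039]
ee_rot: [3.142, 0.001, 2.832]
wrist_force: [-0.3, 0.8, 1.5]
width: 0.0106
finger_force: 30.0
```

Request:
{"method": "move_arm", "body": {
  "deltas": [0,0,0,0,0,-3,1,0,0,0,0,0,-7,1,0,0,0,0,0,-11,1,0,0,0,0,0,-12,1]
}}

```text
time: 9.55
tool_pos: [0.4708, -0.0504, 0.1287]
ee_rot: [3.141, 0.01, 2.832]
wrist_force: [-0.7, 1.1, 0.1]
width: 0.01
finger_force: 30.0
```

Request:
{"method": "move_arm", "body": {
  "deltas": [0,0,-0.05,1.8,4,0,1,0,0,-0.1,3.6,8,0,1,0,0,-0.15,5.4,12,0,1,0,0,-0.2,7.2,16.1,0,1,0,0,-0.25,9,20.1,0,1,0,0,-0.3,10.7,24.1,0,1,0,0,-0.34,12.5,28.1,0,1,0,0,-0.34,14.3,32.1,0,1]
}}

```text
time: 10.35
tool_pos: [0.4284, 0.3009, 0.1221]
ee_rot: [-3.14, -0.001, -3.11]
wrist_force: [0.8, 0.3, 1.0]
width: 0.0103
finger_force: 30.0
```

```bash
python3 - <<'E'
from h import *
snap('wrist','w5');o=robot.get_obs(); print(o['tool_pos'],o['ee_rot'],o['joint_positions'],o['width'],o['finger_force'])
P,im=cloud('w5')
for n,c in (('sw',(.463,.355)),('sl',(.464,.215))):
    m=(np.abs(P[...,0]-c[0])<.12)&(np.abs(P[...,1]-c[1])<.066)&(P[...,2]>.013)&(P[...,2]<.022); q=P[m][:,:2]*1000
    print(n,len(q),cv2.minAreaRect(q.astype(np.float32)),q.min(0),q.max(0)) if len(q)>20 else print(n,len(q))
print(rel([.437,.334,.05],3.17))
E
```

```text
[0.42700251 0.30720589 0.12194024] [ 3.13630299e+00 -2.52308048e-03 -3.10590717e+00] [ 0.51192355  0.06505984  1.56085398  0.0058667   1.51549709 -1.09487531] 0.010664863721834774 30.00111311674118
sw 2500 ((436.55169677734375, 359.1800231933594), (147.05064392089844, 111.5079345703125), 6.791689872741699) [364.33211149 297.95827635] [516.0042655  411.27312355]
sl 4119 ((450.28558349609375, 216.2867889404297), (110.21981811523438, 166.5216827392578), 88.37354278564453) [366.66903884 159.38329915] [532.06291802 273.32756206]
(array([ 0.005, -0.003,  0.007]), array([-1.11,  2.6 ,  7.21]))
```

View pics/w5.png

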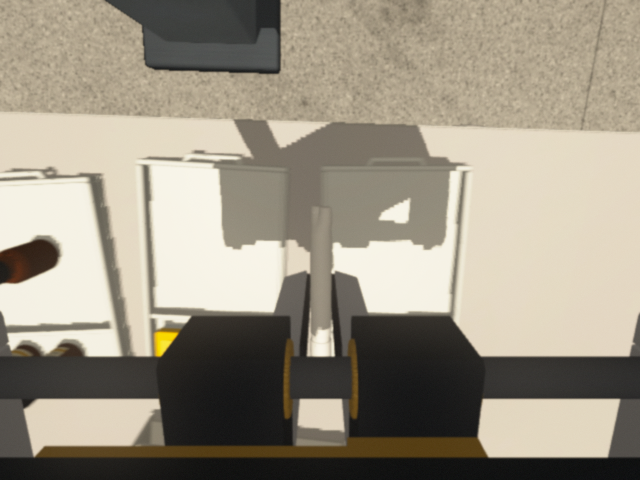

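The tube is held at (321,260). Tray_swab spans columns 322–470, and its y extent is 0.298–0.411, which agrees with the top view.

Request:
{"method": "move_arm", "body": {
  "deltas": [0,0,0,-1.1,2.6,0,1,0,0,0,-1.1,2.6,3,1,0,0,0,-1.1,2.6,7,1,0,0,0,-1.1,2.6,9,1,0,0,0,-1.1,2.6,9.5,1,0,0,0,-1.1,2.6,9.5,1,0,0,0,-1.1,2.6,9.5,1]
}}

```text
time: 11.1
tool_pos: [0.4406, 0.3262, 0.0296]
ee_rot: [3.141, 0.002, -3.111]
wrist_force: [0.5, 0.1, 0.2]
width: 0.0104
finger_force: 30.0
```

```bash
python3 - <<'E'
from h import *
o=robot.get_obs(); print(o['tool_pos'],o['ee_rot'],o['wrist_force'])
print(rel([.437,.334,.0085],3.17))
E
```

```text
[0.44055587 0.32617425 0.02963578] [ 3.14065391e+00  1.91465793e-03 -3.11128527e+00] [0.52455731 0.05633679 0.21052955]
(array([0.001, 0.002, 0.002]), array([0.34, 0.79, 2.11]))
```

Request:
{"method": "move_arm", "body": {
  "deltas": [0,0,0,0.3,0.8,0.5,1,0,0,0,0.3,0.8,1.5,1,0,0,0,0.3,0.8,1.9,1,0,0,0,0.3,0.8,2.1,1,0,0,0,0.3,0.8,2.1,1,0,0,0,0.3,0.8,2.1,1]
}}

```text
time: 11.7
tool_pos: [0.436, 0.3338, 0.0079]
ee_rot: [-3.142, -0.001, -3.111]
wrist_force: [-1.7, -1.2, 4.8]
width: 0.0106
finger_force: 30.0
```

Request:
{"method": "move_arm", "body": {
  "deltas": [0,0,0,0,0,0,0.5,0,0,0,0,0,0,0.5,0,0,0,0,0,0,0.5,0,0,0,0,0,-2,0.5,0,0,0,0,0,-6,0.5,0,0,0,0,0,-10,0.5,0,0,0,0,0,-12,0.5]
}}

```text
time: 12.4
tool_pos: [0.4381, 0.3347, 0.1315]
ee_rot: [3.139, 0.005, -3.111]
wrist_force: [0.1, 0.2, -0.5]
width: 0.0233
finger_force: 0.0
```

```bash
python3 - <<'E'
from h import *
snap('wrist','w6');o=robot.get_obs(); print(o['tool_pos'],o['width'])
tube('w6',(.437,.334)); print(rel([.438,-.160,.14],3.496))
E
```

```text
[0.43936274 0.33543887 0.13424251] 0.02361492487532154
2114 ext 0.119 mid [0.4376 0.3349] ang 0.035
(array([ 0.004,  0.01 , -0.324]), array([  1.63, -49.51,  -0.85]))
```

Request:
{"method": "move_arm", "body": {
  "deltas": [0,0,0,0.1,-4,0,0.3,0,0,0,0.2,-8.5,0,0.3,0,0,0,0.4,-13,0,0.3,0,0,0,0.6,-17.5,0,0.3,0,0,0,0.8,-22,0,0.3,0,0,0,1,-26.5,0,0.3,0,0,0,1.2,-31,0,0.3,0,0,0,1.3,-35,0,0.3]
}}

```text
time: 13.25
tool_pos: [0.4333, -0.0185, 0.1263]
ee_rot: [-3.141, -0.001, -3.112]
wrist_force: [0.8, 0.4, 0.3]
width: 0.0331
finger_force: 0.0
```

Request:
{"method": "move_arm", "body": {
  "deltas": [0,0,-0.1,0.1,-4,0,0.3,0,0,-0.2,0.2,-8.5,0,0.3,0,0,-0.3,0.4,-12,0,0.3,0,0,-0.324,0.4,-14.5,0,0.3,0,0,-0.324,0.4,-14.5,0,0.3,0,0,-0.324,0.4,-14.5,0,0.3]
}}

```text
time: 13.85
tool_pos: [0.434, -0.1613, 0.1264]
ee_rot: [3.14, -0.001, -2.789]
wrist_force: [0.0, 0.7, 0.2]
width: 0.0329
finger_force: 0.0
```

```bash
python3 - <<'E'
from h import *
snap('wrist','w7');o=robot.get_obs(); print(o['tool_pos'],o['ee_rot'],o['joint_positions'],o['width'])
tube('w7',(.438,-.160)); print(rel([.438,-.160,.013],3.496))
E
```

```text
[ 0.43416599 -0.16068084  0.12661501] [ 3.14003189e+00 -6.13038294e-04 -2.78742213e+00] [-4.77483705e-01 -7.75574313e-02  1.69319063e+00  5.98913286e-04
  1.52752592e+00 -2.40247645e+00] 0.03297996081985489
1302 ext 0.084 mid [ 0.4374 -0.1598] ang 0.35
(array([ 0.002, -0.001, -0.   ]), array([-0.39, -0.09, 11.36]))
```

Request:
{"method": "move_arm", "body": {
  "deltas": [0,0,0,-0.3,-0.1,4,0.3,0,0,0,-0.3,-0.1,8,0.3,0,0,0,-0.3,-0.1,11.4,0.3,0,0,0,-0.3,-0.1,11.9,0.3,0,0,0,-0.3,-0.1,12.2,0.3,0,0,0,-0.3,-0.1,12.2,0.3,0,0,0,-0.3,-0.1,12.2,0.3]
}}

```text
time: 14.6
tool_pos: [0.4394, -0.162, 0.0077]
ee_rot: [-3.138, 0.003, -2.787]
wrist_force: [0.0, 0.0, 0.6]
width: 0.0329
finger_force: 0.0
```

Request:
{"method": "move_arm", "body": {
  "deltas": [0,0,0,0,0,0.1,1,0,0,0,0,0,0.1,1,0,0,0,0,0,0.1,1,0,0,0,0,0,0.1,1,0,0,0,0,0,0.1,1]
}}

```text
time: 15.1
tool_pos: [0.438, -0.1616, 0.005]
ee_rot: [-3.141, 0.001, -2.787]
wrist_force: [-0.8, 0.4, 2.1]
width: 0.0104
finger_force: 30.0
```

Request:
{"method": "move_arm", "body": {
  "deltas": [0,0,0,0,0,-3,1,0,0,0,0,0,-7,1,0,0,0.1,0,0,-11,1,0,0,0.2,0,0,-12,1,0,0,0.324,0,0,-12,1,0,0,0.324,0,0,-12,1]
}}

```text
time: 15.7
tool_pos: [0.4379, -0.1616, 0.1249]
ee_rot: [-3.141, 0.001, -3.111]
wrist_force: [-0.5, -0.3, -0.1]
width: 0.0099
finger_force: 30.0
```

Request:
{"method": "move_arm", "body": {
  "deltas": [0,0,0,-0.1,4,0,1,0,0,0,-0.2,8.5,0,1,0,0,0,-0.3,13,0,1,0,0,0,-0.5,17.5,0,1,0,0,0,-0.6,22,0,1,0,0,0,-0.7,26.5,0,1,0,0,0,-0.8,31,0,1,0,0,0,-0.9,35,0,1]
}}

```text
time: 16.5
tool_pos: [0.4351, 0.1906, 0.1236]
ee_rot: [-3.141, -0.001, -3.107]
wrist_force: [0.5, -0.4, -0.5]
width: 0.0104
finger_force: 30.0
```

Request:
{"method": "move_arm", "body": {
  "deltas": [0,0,0,0,4,0,1,0,0,0,-0.2,8.5,0,1,0,0,0,-0.3,13,0,1,0,0,0,-0.4,16,0,1,0,0,0,-0.4,18,0,1,0,0,0,-0.4,18.3,0,1,0,0,0,-0.4,18.3,0,1]
}}

```text
time: 17.2
tool_pos: [0.434, 0.3714, 0.1234]
ee_rot: [-3.14, -0.002, -3.109]
wrist_force: [0.1, 0.2, -0.1]
width: 0.0106
finger_force: 30.0
```

```bash
python3 - <<'E'
from h import *
snap('wrist','w8');o=robot.get_obs(); print(o['tool_pos'],o['ee_rot'],o['joint_positions'],o['width'],o['finger_force'])
print(rel([.437,.375,.03],3.17))
E
```

```text
[0.43422223 0.37079468 0.12369511] [-3.14002319e+00 -1.06688097e-03 -3.11014917e+00] [ 6.07935485e-01  1.64652240e-01  1.44733905e+00 -7.34840310e-04
  1.53135132e+00 -9.94275544e-01] 0.010191855458656422 29.999969601631165
(array([-0.002, -0.001,  0.003]), array([-0.3 ,  0.43,  9.37]))
```

View pics/w8.png

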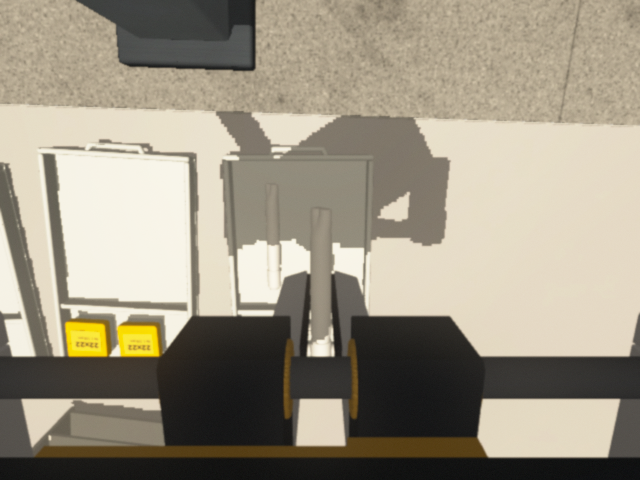

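The first tube lies flat in the bay at (272,238). The second is held at (321,270), so I'll set it down at y 0.375.

Request:
{"method": "move_arm", "body": {
  "deltas": [0,0,0,-0.3,0.4,3,1,0,0,0,-0.3,0.4,7,1,0,0,0,-0.3,0.4,9.4,1,0,0,0,-0.3,0.4,10.2,1,0,0,0,-0.3,0.4,10.5,1,0,0,0,-0.3,0.4,10.5,1]
}}

```text
time: 17.85
tool_pos: [0.4382, 0.3756, 0.0206]
ee_rot: [3.141, 0.002, -3.112]
wrist_force: [-0.5, -0.2, 0.3]
width: 0.0102
finger_force: 30.0
```

```bash
python3 - <<'E'
from h import *
o=robot.get_obs(); print(o['tool_pos'],o['wrist_force'])
print(rel([.437,.3745,.009],3.17))
E
```

```text
[0.43820622 0.37561517 0.02058101] [-0.50090839 -0.20045484  0.33842274]
(array([0.001, 0.002, 0.001]), array([ 0.13, -0.11,  1.16]))
```

Request:
{"method": "move_arm", "body": {
  "deltas": [0,0,0,0,0,0.6,1,0,0,0,0,0,1.0,1,0,0,0,0,0,1.2,1,0,0,0,0,0,1.2,1,0,0,0,0,0,1.2,1]
}}

```text
time: 18.35
tool_pos: [0.4378, 0.3761, 0.009]
ee_rot: [3.141, 0.001, -3.111]
wrist_force: [-1.3, -1.6, 5.4]
width: 0.0102
finger_force: 30.0
```

Request:
{"method": "move_arm", "body": {
  "deltas": [0,0,0,0,0,0,0.5,0,0,0,0,0,0,0.5,0,0,0,0,0,0,0.5,0,0,0,0,0,-2,0.5,0,0,0,0,0,-6,0.5,0,0,0,0,0,-10,0.5,0,0,0,0,0,-13,0.5]
}}

```text
time: 19.05
tool_pos: [0.4378, 0.3762, 0.1399]
ee_rot: [3.14, 0.002, -3.111]
wrist_force: [0.8, -0.3, -0.3]
width: 0.0234
finger_force: 0.0
```

```bash
python3 - <<'E'
from h import *
snap('wrist','w9');o=robot.get_obs(); print(o['tool_pos'],o['width'])
P,_=cloud('w9'); q=P.reshape(-1,3); q=q[(abs(q[:,0]-.437)<.04)&(abs(q[:,1]-.355)<.045)]
for lo in (.325,.345,.365): t=q[(q[:,1]>lo)&(q[:,1]<lo+.02)]; print(lo,np.percentile(t[:,2],[50,99]).round(4),len(t))
print(rel([.4725,-.2415,.15],2.775))
E
```

```text
[0.44009898 0.37785812 0.14577901] 0.02352228758398137
0.325 [0.2588 0.275 ] 11376
0.345 [0.261  0.2748] 24208
0.365 [0.2556 0.2752] 11136
(array([0.008, 0.009, 0.397]), array([ -1.35, -62.  ,  -0.81]))
```

Request:
{"method": "move_arm", "body": {
  "deltas": [0,0,0,0,-4,0,0.3,0,0,0,0,-8.5,0,0.2,0,0,0,0,-13,0,0.2,0,0,0,0,-17.5,0,0.2,0,0,0,0,-22,0,0,0,0,0,0,-26.5,0,0,0,0,0,0,-31,0,0,0,0,0,0,-35.5,0,0]
}}

```text
time: 19.9
tool_pos: [0.4477, 0.0193, 0.1369]
ee_rot: [-3.142, 0.0, -3.111]
wrist_force: [0.3, -0.7, 0.1]
width: 0.0471
finger_force: 0.0
```

Request:
{"method": "move_arm", "body": {
  "deltas": [0,0,0.1,-0.3,-4.5,0,-0.1,0,0,0.2,-0.6,-9,0,-0.1,0,0,0.3,-0.9,-13.5,0,-0.1,0,0,0.397,-1.2,-18,0,-0.1,0,0,0.397,-1.4,-22,0,-0.1,0,0,0.397,-1.4,-26.5,0,-0.1,0,0,0.397,-1.4,-26.5,0,-0.1,0,0,0.397,-1.4,-26.5,0,-0.1]
}}

```text
time: 20.7
tool_pos: [0.4697, -0.2439, 0.1365]
ee_rot: [3.141, -0.002, 2.773]
wrist_force: [-0.2, 0.5, -0.1]
width: 0.0519
finger_force: 0.0
```

```bash
python3 - <<'E'
from h import *
snap('wrist','w10');o=robot.get_obs(); print(o['tool_pos'],o['ee_rot'],o['joint_positions'],o['width'])
im=cv2.imread('pics/w10.png').astype(int); m=(im[...,2]-im[...,0]>60)&(im[...,1]>60); 
P,_=cloud('w10'); m&=(np.hypot(P[...,0]-.4725,P[...,1]+.2415)<.035)&(P[...,2]>.008)&(P[...,2]<.03)
blob('w10',m,320,240,320,.0165); print(rel([.4725,-.2415,.015],2.775))
E
```

```text
[ 0.4699065  -0.24286886  0.13673083] [ 3.14060651e+00 -1.39254185e-03  2.77472953e+00] [-5.84681900e-01  6.54081581e-02  1.53061414e+00  6.62094714e-04
  1.54714311e+00 -1.78863060e+00] 0.051621055991964745
1568 mean [ 471.9 -241. ] rect [ 472.1 -241.    31.5   32.1   68.9] axis deg 152.2
(array([ 0.001, -0.001, -0.   ]), array([-0.21,  0.21, 12.17]))
```

View pics/w10.png

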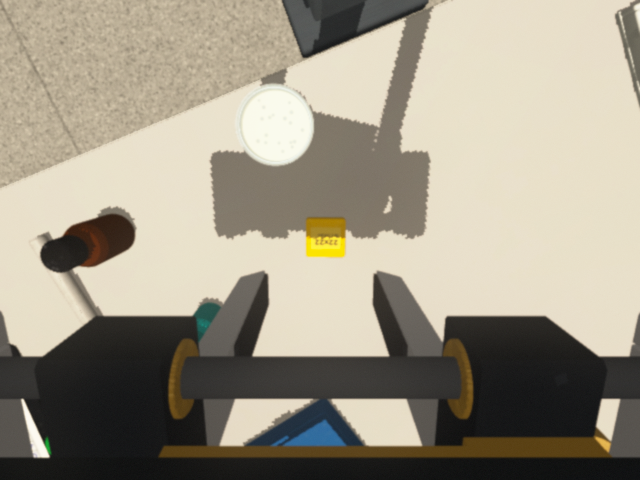

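The box at (326,237) is centred and aligned with the fingers, so I'll descend and grip.

Request:
{"method": "move_arm", "body": {
  "deltas": [0,0,0,-0.2,0.2,4,-0.1,0,0,0,-0.2,0.2,8,-0.1,0,0,0,-0.2,0.2,11.5,-0.1,0,0,0,-0.2,0.2,12.5,-0.1,0,0,0,-0.2,0.2,13,-0.1,0,0,0,-0.2,0.2,13,-0.1,0,0,0,-0.2,0.2,13,-0.1]
}}

```text
time: 21.45
tool_pos: [0.4743, -0.2429, 0.0097]
ee_rot: [-3.141, 0.004, 2.776]
wrist_force: [-0.2, -0.1, -0.3]
width: 0.0516
finger_force: 0.0
```

Request:
{"method": "move_arm", "body": {
  "deltas": [0,0,0,0,0,0.2,1,0,0,0,0,0,0.2,1,0,0,0,0,0,0.2,1,0,0,0,0,0,0.2,1,0,0,0,0,0,0.2,1]
}}

```text
time: 21.95
tool_pos: [0.4732, -0.2426, 0.0062]
ee_rot: [-3.141, 0.001, 2.775]
wrist_force: [0.2, 0.9, 4.1]
width: 0.0315
finger_force: 30.0
```

Request:
{"method": "move_arm", "body": {
  "deltas": [0,0,0,0,0,-3,1,0,0,0,0,0,-7,1,0,0,-0.1,0,0,-11,1,0,0,-0.2,0,0,-11.5,1,0,0,-0.34,0,0,-11.5,1,0,0,-0.34,0,0,-11.5,1]
}}

```text
time: 22.55
tool_pos: [0.4728, -0.2424, 0.1207]
ee_rot: [-3.141, 0.0, 3.115]
wrist_force: [0.3, -1.0, -0.8]
width: 0.0312
finger_force: 30.0
```

Request:
{"method": "move_arm", "body": {
  "deltas": [0,0,0,0.5,4,0,1,0,0,0,1,8,0,1,0,0,0,1.5,12,0,1,0,0,0,2,16,0,1,0,0,0,2.5,20,0,1,0,0,0,3,24,0,1,0,0,0,3.5,28,0,1,0,0,0,4,32,0,1]
}}

```text
time: 23.35
tool_pos: [0.4404, 0.0801, 0.1197]
ee_rot: [-3.141, -0.001, 3.111]
wrist_force: [0.4, -0.2, -0.1]
width: 0.0316
finger_force: 30.0
```

Request:
{"method": "move_arm", "body": {
  "deltas": [0,0,0,0.2,4,0,1,0,0,0,0.4,8,0,1,0,0,0,0.6,11.5,0,1,0,0,0,0.6,13.5,0,1,0,0,0,0.6,13.8,0,1,0,0,0,0.6,13.8,0,1]
}}

```text
time: 23.95
tool_pos: [0.4385, 0.2166, 0.1197]
ee_rot: [-3.14, -0.001, 3.115]
wrist_force: [-0.3, 0.9, 0.1]
width: 0.0312
finger_force: 30.0
```

```bash
python3 - <<'E'
from h import *
o=robot.get_obs(); print(o['tool_pos'],o['ee_rot'],o['width'],o['finger_force'])
snap('wrist','w11'); print(rel([.438,.216,.022],3.115))
E
```

```text
[0.43849262 0.21659569 0.11965692] [-3.14027687e+00 -1.35299195e-03  3.11455365e+00] 0.03116604637991928 29.999849796295166
(array([-0.001, -0.001, -0.001]), array([0.05, 0.01, 9.78]))
```

View pics/w11.png

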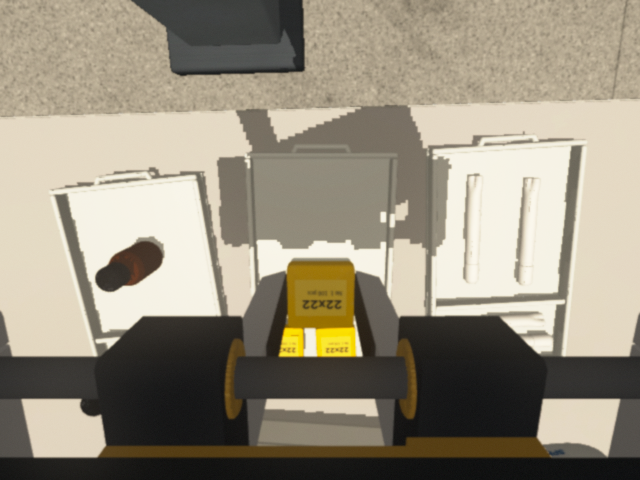

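Both tubes lie flat and parallel at (473,230) and (528,230). The bottle stands at (145,260). The box is held above the slip bay, so I'll lower it.

Request:
{"method": "move_arm", "body": {
  "deltas": [0,0,0,0,0,3,1,0,0,0,0,0,7,1,0,0,0,0,0,9.3,1,0,0,0,0,0,9.8,1,0,0,0,0,0,9.8,1,0,0,0,0,0,9.8,1,0,0,0,0,0,9.8,1]
}}

```text
time: 24.7
tool_pos: [0.4405, 0.2169, 0.0245]
ee_rot: [3.14, 0.004, 3.114]
wrist_force: [0.1, 0.2, -0.3]
width: 0.0315
finger_force: 30.0
```

Request:
{"method": "move_arm", "body": {
  "deltas": [0,0,0,0,0,0.6,1,0,0,0,0,0,1.0,1,0,0,0,0,0,1.2,1,0,0,0,0,0,1.2,1,0,0,0,0,0,1.2,1]
}}

```text
time: 25.2
tool_pos: [0.4389, 0.2168, 0.0103]
ee_rot: [-3.141, -0.0, 3.115]
wrist_force: [-0.4, 0.4, -0.6]
width: 0.0313
finger_force: 30.0
```

Request:
{"method": "move_arm", "body": {
  "deltas": [0,0,0,0,0,0.1,1,0,0,0,0,0,0.1,1,0,0,0,0,0,0.1,0,0,0,0,0,0,0.1,0,0,0,0,0,0,0.1,0,0,0,0,0,0,-3,0,0,0,0,0,0,-7,0,0,0,0,0,0,-11,0]
}}

```text
time: 26.0
tool_pos: [0.4383, 0.2165, 0.1208]
ee_rot: [-3.141, -0.002, 3.115]
wrist_force: [-0.3, 0.3, 0.5]
width: 0.0471
finger_force: 0.0
```

Request:
{"method": "move_arm", "body": {
  "deltas": [0,0,0,-2,-4,-3,0,0,0,0,-3,-8,-5,0,0,0,0,-4,-12,-6,0,0,0,0,-4,-14,-6,0,0,0,0,-4,-14,-6,0,0,0,0,-4,-14,-6,0]
}}

```text
time: 26.6
tool_pos: [0.4751, 0.0758, 0.18]
ee_rot: [3.141, -0.001, 3.114]
wrist_force: [-0.5, -0.1, 0.0]
width: 0.0469
finger_force: 0.0
```

```bash
python3 - <<'E'
from h import *
o=robot.get_obs(); print(o['tool_pos'],o['time'])
snap('wrist','w12'); P,_=cloud('w12'); q=P.reshape(-1,3)
for n,c in (('box',(.439,.216)),('tA',(.437,.335)),('tB',(.437,.376)),('bot',(.452,.077))):
    t=q[(np.hypot(q[:,0]-c[0],q[:,1]-c[1])<.014)]; print(n,len(t),np.percentile(t[:,2],[5,50,98]).round(4) if len(t) else '')
E
```

```text
[0.47505713 0.07581193 0.18004044] 26.6
box 809 [0.0201 0.0215 0.0229]
tA 759 [0.0039 0.0106 0.0163]
tB 126 [0.0034 0.0045 0.006 ]
bot 12761 [0.0647 0.2966 0.3152]
```

View pics/w12.png

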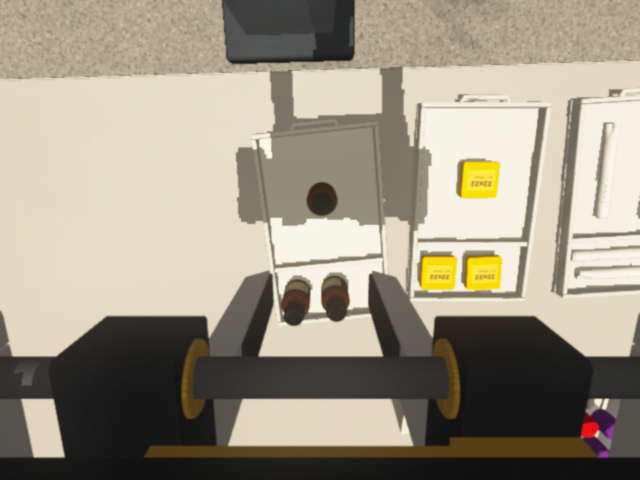

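The box lies flat in its bay at (480,180), with its top at 21 mm. The bottle is upright at (321,198), the tubes are flat, and the arm is clear.

```bash
python3 -c "
from bench import robot
print(robot.close_job())"
```

```text
the job is handed in; nothing more can be done
None
```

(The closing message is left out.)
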